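# Snap the cap of a specimen cell home with the hand pusher

### The job

Three metal specimen cells stand on the worktop; on one of them the grey cap still stands proud of its recess. Pick up the hand pusher, press that cap straight down with its foot, until it has snapped fully home between its spring clips, then stand the pusher upright on the bare worktop again and let go. Do not press on the cell or its cap with the gripper itself.

Things in the scene. Friction and masses are not known exactly. Their poses are not given: they have to be found in the camera images.
- pusher: hand pusher standing on its foot: a steel disc 36 mm across, 17 mm high, with a straight round black handle 24 mm across from 20 mm up to the rounded top at 90 mm; 0.25 kg. Origin: centre of the foot's underside; z up along the handle. Grasp from above across the handle, about 60 mm above the underside, at any yaw.
- open_cell: the cell with the proud cap: fixed aluminium block 100 x 96 x 36 mm, round recess in its top. Four sprung steel clips, 11 mm wide, 8 mm high on the block's top, stand at the recess on its +x, -x, +y, -y sides, 61 mm between opposite ones. Origin: centre of the block's underside, on the worktop; z up. Two like cells, not listed, have their caps home.
- cap: loose grey plug, 66 mm across, 19 mm high, flat top with a steel spot, tapered below, resting on the clips, centred. Origin: centre of its underside; z up. Its top is 50 mm above the worktop at first; home: 37 mm, level with the block's top, underside 18 mm above the worktop on the recess's hard floor. It takes up to 12 N to press in, then the clips snap over its rim.
Things that resemble listed ones, but are neither listed nor needed, are in the scene too. Leave any green look-alike of the open_cell alone.

How it is judged (in metres and radians):
On the way, in this order (a step that is already met when the one before it is completed fails the run):
1. the pusher is lifted above the cells, the cap still proud (height (world z) of pusher above 0.045 m and z of cap in the frame of open_cell above 0.027 m), for 0.1 s.
2. the cap is home with the pusher's foot upon it (z of cap in the frame of open_cell below 0.0195 m and horizontal distance between cap and open_cell below 0.006 m and angle between cap's own z axis and vertical below 0.06 rad and horizontal distance between pusher and cap below 0.03 m and z of pusher in the frame of cap between 0.015 and 0.023 m), for 0.05 s.
At the end, for the whole second after the job is handed in: The cap is home in its recess (its underside within 2 mm of the floor, within 6 mm of the middle, level within 3 degrees) and the pusher stands upright (within 6 degrees), at rest, on the worktop itself (its underside within 5 mm of it) (z of cap in the frame of open_cell below 0.0195 m and horizontal distance between cap and open_cell below 0.006 m and angle between cap's own z axis and vertical below 0.06 rad and height (world z) of pusher below 0.005 m and angle between pusher's own z axis and vertical below 0.1 rad and linear speed of pusher below 0.02 m/s); the robot touches nothing.
It fails at once if the gripper's fingers or the arm press on the cell or its cap with more than 3 N (contact force between any of the fingers, the arm and open_cell above 3 N or contact force between any of the fingers, the arm and cap above 3 N).
It also fails if it takes over 43 s, if anything falls off the work surface, if the arm or the gripper's body presses on something with over 40 N, if the wrist force passes 120 N, or if a joint passes its speed limit or range.

### The arm

A 6-joint arm with a two-finger parallel gripper is mounted at the origin on a cart in front of the work surface, level with it; the furniture and walls round the work are solid. World frame = base frame: x ahead of the robot, y to its left, z up, the work surface at z = 0. Lengths are in mm, angles in degrees, forces in N, time in s.
With the tool pointing down it reaches from about 300 to 750 mm from the base axis. Payload 8.5 kg.
Tool frame: the origin (TCP) lies midway between the tips of the shut fingers; the grasp point (between the pads) lies 19 mm behind it (grip_point_offset is the z of the grasp point in the tool frame, in mm); z points along the fingers, y is the direction in which the jaws open and shut (so a half turn about z gives the same grasp; the last joint's range is limited). The gripper opens to 88 mm and grips with 3 to 60 N. Pads are 18 mm wide; open, the fingers measure 123 mm over their backs; the gripper's body (75 mm by 187 mm) begins 45 mm behind the grasp point.
Start: joints at [60.888, 21.807, 74.336, -0, 83.858, -12.336], TCP at [158.74, 526.576, 211.348] pointing down, gripper open.
Joint ranges: [-178.18, 178.18], [-50.72, 133.34], [12.68, 142.11], [-81.47, 261.47], [9.98, 163.14], [-165.26, 165.26]. Speed limits (degrees/s): [136.94, 136.94, 180, 180, 180, 180].

### API

Orientations are given as [roll, pitch, yaw] about the fixed x, y, z axes, in that order (R = Rz(yaw) Ry(pitch) Rx(roll)).
In Python, from plant import * gives the robot as it stands.
- The arm moves only by the tool drive_tool, never from a script. Its argument "series" is a list of rows, each a list of 7 numbers: the shift along the tool's x, y, z in m, then the turn, a rotation vector about the tool's x, y, z in rad, then the finger opening in m, from 0 to 0.0881. In form: [[tx, ty, tz, wx, wy, wz, gripper], ...]. A call has 1 to 10 rows; each row is the pose to reach, as a shift and turn from the pose commanded when the call began, along the tool's axes at that moment; what a row does not reach only later rows make up. A row lasts 1/12 s, in which the tool goes at most 41.7 mm and 7.16 degrees, less where a joint would pass 70% of its speed; a pose out of reach is approached as far as the arm can. A call with a gripper value outside its range is refused whole. The fingers move at their own pace and stop on an object; "newtons" is the grip in N (left out, the last holds). Time passes only in rows, so rows that repeat a pose let the fingers close. It gives the time, the measured TCP pose, the force and the opening at its end, in the units of the state.
- state(): the state, without advancing time (a new reading comes with each control period).
- grab_frame(name): name is "scene" or "side" or "wrist"; returns (picture, depth): 400x640x3 uint8, red, green, blue; 400x640 float32, mm along the optical axis (not along the pixel's ray), 0 where there is no reading.
- calibration(name): a dict with "intrinsics" (3x3 intrinsics, pixels), "extrinsics" (4x4, takes a point from world to camera coordinates); the wrist camera has in their place "hand_eye" (4x4, takes a point from camera to tool coordinates, whose origin is the TCP and whose axes are the flange's). Camera axes: x right, y up, looking along -z (the intrinsics and any distortion apply to the point x, -y, -z); pixel columns grow to the right and rows downward; lengths in mm; the calibration is good to about 2 mm. A picture is of the moment at which its call begins: read the wrist's pose just before it. calibration takes no time and is no camera call.
- finish_job(): hands the job in, once; it reports no verdict.
The state is a dict: "t": time; "q": joint angles; "dq": joint speeds; "effort": joint torques, N m; "tcp_pos": TCP position; "eef_rot": TCP orientation; "wrist_force": force on the tool from outside, world axes, zero at the start; "torque": the same for the moment, N m; "width": opening from 0.0 (shut) to 1.0 (fully open).
Only numpy, scipy, OpenCV 4.12 (cv2) and the standard library are available. Lean on these libraries where they do the work, as an engineer would, in place of code of your own. Each camera call takes 0.05 s, during which the arm holds its last target.

## Working session

There is one attempt and no reset: what is moved stays moved. The work goes in short steps, Python scripts to look and compute and a tool call to move; the robot and the scene stay as the last step left them, time stands still between calls to the robot, and variables do not carry over. Pictures are saved under pics/ and viewed, and the job is handed in when it is done.

Besides the shell and the picture viewer there is one more tool, called after ">>>" as name(argument=value, ...) on one line, values as JSON. drive_tool: Moves the arm, as the interface text tells. Its arguments: {"type":"object","properties":{"series":{"type":"array","items":{"type":"array","items":{"type":"number"}}},"newtons":{"type":"number"}},"required":["series"]}

```bash
ls; mkdir -p pics; cat > h.py <<'E'
from plant import *
import numpy as np, cv2
def save(n,f):
    cv2.imwrite(f'pics/{n}.png',cv2.cvtColor(f,cv2.COLOR_RGB2BGR))
E
python3 - <<'E'
from h import *
s=state();print(s)
for c in ['scene','side','wrist']:
    p,d=grab_frame(c); save(c+'0',p); np.savez(c+'0.npz',p=p,d=d); print(c,calibration(c))
E
```

```text
pics
{'t': 0.0, 'q': array([ 6.08881649e+01,  2.18395835e+01,  7.43845777e+01,  6.61825002e-04,
        8.38585944e+01, -1.23355734e+01]), 'dq': array([-0.02703702, -0.0315341 ,  0.03146725, -0.1352167 , -0.02024339,
       -0.05361092]), 'effort': array([-7.78049834e-04, -4.37927127e+01, -2.24551427e+01,  7.13266991e-02,
        3.53331794e-02, -1.53286142e-04]), 'tcp_pos': array([158.58540497, 526.30303813, 210.7520229 ]), 'eef_rot': array([-1.79919295e+02, -1.83224013e-02,  1.63223654e+02]), 'wrist_force': array([-0.44835008, -0.06813385,  0.16246171]), 'torque': array([ 0.02318629,  0.03371599, -0.03756682]), 'width': 1.000171475941041}
scene {'intrinsics': array([[485.10222831,   0.        , 324.24864564],
       [  0.        , 485.10222831, 194.49136199],
       [  0.        ,   0.        ,   1.        ]]), 'extrinsics': array([[ 4.46364290e-01, -8.94725069e-01, -1.50323256e-02,
        -7.57281780e+01],
       [ 7.06291201e-01,  3.41943274e-01,  6.19860900e-01,
        -4.52060766e+02],
       [-5.49464885e-01, -2.87300970e-01,  7.84567711e-01,
        -1.02836202e+03],
      
[... 441 characters left out ...]
      [-4.60457696e-01, -7.34075505e-01,  4.99111074e-01,
        -7.19456195e+02],
       [ 0.00000000e+00,  0.00000000e+00,  0.00000000e+00,
         1.00000000e+00]])}
wrist {'intrinsics': array([[332.30769127,   0.        , 322.40446276],
       [  0.        , 332.30769127, 197.18361992],
       [  0.        ,   0.        ,   1.        ]]), 'hand_eye': array([[-2.90286443e-04,  9.53067090e-01,  3.02759042e-01,
         7.86773191e+01],
       [ 9.99999795e-01,  1.04002262e-04,  6.31410541e-04,
         8.14023195e-01],
       [ 5.70288982e-04,  3.02759164e-01, -9.53066925e-01,
        -1.73435397e+02],
       [ 0.00000000e+00,  0.00000000e+00,  0.00000000e+00,
         1.00000000e+00]])}
```

View pics/scene0.png

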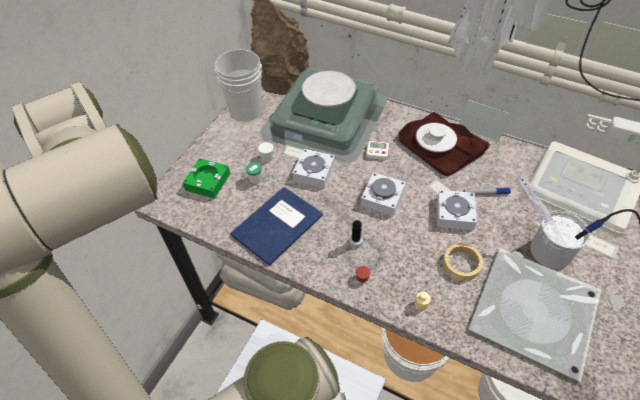

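View pics/side0.png

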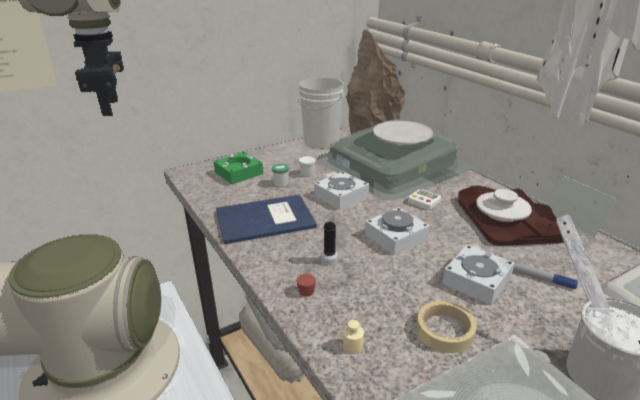

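View pics/wrist0.png

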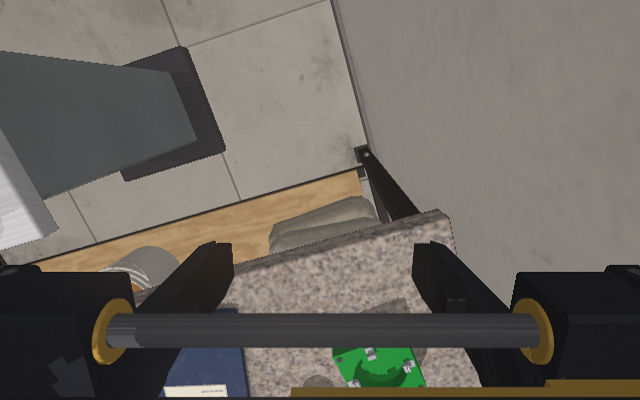

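The scene picture shows three aluminium cells at (314,168), (383,193) and (457,209), plus a green look-alike at (207,177). The black-handled pusher is at (356,235). Things that could be taken for the pusher are the red stopper (363,273), the yellow bottle (423,299) and the blue pen (490,191). The middle cell looks proud, so I'll check it in crops and by depth.

```bash
cat >> h.py <<'E'
def w2p(c,P):
    k=calibration(c);P=np.atleast_2d(P);X=(k['extrinsics']@np.c_[P,np.ones(len(P))].T).T[:,:3]
    X=X*[1,-1,-1];u=(k['intrinsics']@X.T).T;return u[:,:2]/u[:,2:]
def ray(c,uv):
    k=calibration(c);uv=np.atleast_2d(uv).astype(float)
    d=np.c_[uv,np.ones(len(uv))]@np.linalg.inv(k['intrinsics']).T*[1,-1,-1]
    R=k['extrinsics'][:3,:3];t=k['extrinsics'][:3,3]
    return -R.T@t, d@R
def onz(c,uv,z):
    o,d=ray(c,uv);return o+d*((z-o[2])/d[:,2])[:,None]
def cloud(c,d):
    vv,uu=np.mgrid[:400,:640];o,r=ray(c,np.c_[uu.ravel(),vv.ravel()])
    P=o+r*d.reshape(-1,1);P[d.ravel()==0]=np.nan;return P.reshape(400,640,3)
E
python3 - <<'E'
from h import *
crops=[]
for c,cs in [('scene',[(314,168),(383,193),(457,209),(356,235)]),('side',[(341,189),(398,228),(479,272),(329,243)])]:
    f=np.load(c+'0.npz');p,d=f['p'],f['d'];C=cloud(c,d)
    row=[]
    for (u,v) in cs:
        row.append(cv2.resize(p[v-35:v+35,u-35:u+35],(198,198),interpolation=cv2.INTER_CUBIC))
        W=C[v-35:v+35,u-35:u+35].reshape(-1,3);W=W[np.isfinite(W[:,0])]
        h=np.histogram(W[:,2],bins=np.arange(-5,100,5));print(c,u,v,C[v,u].round(),h[0])
        for lo,hi in [(30,42),(44,58),(80,100)]:
            m=(W[:,2]>lo)&(W[:,2]<hi)
            if m.sum()>20: print('  ',lo,m.sum(),np.median(W[m],0).round(1),W[m].min(0).round(),W[m].max(0).round())
    crops.append(np.hstack(row))
save('crops0',np.vstack(crops))
E
```

```text
scene 314 168 [597. 246.  37.] [1406  832  444  273  128  133  149  511  489  117   67   99   86   32
    1    0    0    0    0    0]
   30 1050 [621.3 256.8  35.1] [555. 196.  30.] [725. 393.  42.]
   44 238 [714.3 247.9  52.7] [601. 198.  44.] [747. 355.  58.]
scene 383 193 [590.  30.  47.] [2288 1082   66   56   66   52   55  298  273   55  256   86    1    0
    1    0    3   11   43    8]
   30 588 [592.7  26.6  35. ] [556. -15.  30.] [664.  86.  42.]
   44 357 [609.7  34.9  48.5] [577.  -2.  44.] [648.  73.  56.]
   80 62 [439.2  42.5  87.4] [428.  32.  82.] [454.  53.  93.]
scene 457 209 [ 631. -167.   39.] [2134 1125   73  116  114   47   66  480  557   49    6    0    0    0
    0    0    0    0    0    0]
   30 1068 [ 643.4 -164.3   35.3] [ 583. -224.   30.] [ 708. -103.   42.]
scene 356 235 [432.  40.  48.] [2775 1346   63   71   69   45   75   79   54    9   14    8   10   10
   14   10   11   15   43    8]
   30 136 [564.3  23.3  34.5] [360. -23.  30.] [586.  60.  42.]
   44 26 [432.1  39.4  49.8] [428.  31.  45.] [445.  52.  57.]
   80 66 [438.7  41.7  87.3] [428.  32. 
[... 511 characters left out ...]
[559. -15.  30.] [667.  90.  42.]
   44 447 [608.4  32.8  50.2] [572.  -2.  44.] [643.  76.  53.]
side 479 272 [ 628. -178.   38.] [ 649 1452  244  190  144  191  165  251 1494   90    9    0    0    0
    0    0    0    0    0    0]
   30 1774 [ 641.1 -167.1   36.5] [ 585. -224.   30.] [709. -99.  42.]
   44 27 [ 652.9 -171.9   44.6] [ 609. -200.   44.] [ 683. -124.   46.]
side 329 243 [436.  36.  50.] [1040 2832   91  375   74   27   41   72   27   27   22   22   31   22
   24   27   22   32   49   19]
   30 111 [430.5  31.7  31.9] [343. -18.  30.] [451.  47.  42.]
   44 74 [436.2  35.6  51.2] [430.  32.  44.] [450.  47.  58.]
   80 100 [438.5  39.1  87.9] [429.  30.  80.] [453.  52.  92.]
```

View pics/crops0.png

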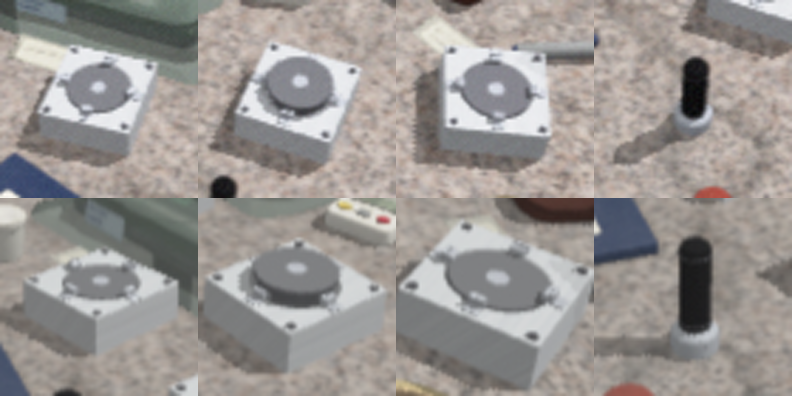

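The crops confirm it: the middle cell's cap stands proud, with depth giving its top at about 50 mm against 37–39 mm on the others. The pusher has a steel foot and a black handle about 90 mm high. Next I'll measure both precisely.

```bash
python3 - <<'E'
from h import *
for c,cu,pu in [('scene',(385,188),(356,235)),('side',(398,220),(329,243))]:
    f=np.load(c+'0.npz');p,d=f['p'],f['d'];C=cloud(c,d)
    # cap by depth
    roi=np.zeros((400,640),bool);roi[cu[1]-30:cu[1]+30,cu[0]-40:cu[0]+40]=1
    g=p.max(2)
    m=(roi&(C[...,2]>45)&(C[...,2]<56)&(g<165)).astype(np.uint8)
    cs,_=cv2.findContours(m,cv2.RETR_EXTERNAL,cv2.CHAIN_APPROX_NONE);k=max(cs,key=cv2.contourArea)
    q=onz(c,cv2.convexHull(k)[:,0],50)[:,:2].astype(np.float32)
    print(c,'cap circ',cv2.minEnclosingCircle(q),'ell',cv2.fitEllipse(onz(c,k[:,0],50)[:,:2].astype(np.float32)))
    # spot
    b=p[cu[1]-12:cu[1]+12,cu[0]-12:cu[0]+12].max(2).astype(int)
    print(np.median(b)); ys,xs=np.nonzero(b>np.median(b)+35)
    n,l,st,ce=cv2.connectedComponentsWithStats((b>np.median(b)+30).astype(np.uint8))
    for i in range(1,n):
        uv=ce[i]+[cu[0]-12,cu[1]-12];print('  spot',st[i,4],uv,onz(c,uv,50)[0].round(1))
    # pusher
    r2=np.zeros((400,640),bool);r2[pu[1]-35:pu[1]+35,pu[0]-20:pu[0]+20]=1
    m=(r2&(g<60)).astype(np.uint8)
    cs,_=cv2.findContours(m,cv2.RETR_EXTERNAL,cv2.CHAIN_APPROX_NONE);k=max(cs,key=cv2.contourArea)
    print('handle',cv2.boundingRect(k),cv2.minAreaRect(k))
    mm=cv2.moments(m);cen=(mm['m10']/mm['m00'],mm['m01']/mm['m00'])
    print('at z=55',onz(c,cen,55)[0].round(1),cen, 'fill check', w2p(c,[[440,40,0],[440,40,20],[440,40,90]]).round(1))
    # block corners at top
    m=(roi|False);
    m=(C[...,2]>31)&(C[...,2]<42);rr=np.zeros_like(m);rr[cu[1]-40:cu[1]+40,cu[0]-45:cu[0]+45]=1
    m=(m&rr&(g>165)).astype(np.uint8);n,l,st,ce=cv2.connectedComponentsWithStats(m);i=1+st[1:,4].argmax()
    ys,xs=np.nonzero(l==i);q=onz(c,np.c_[xs,ys],36)[:,:2].astype(np.float32);print('block',cv2.minAreaRect(q))
E
```

```text
scene cap circ ((608.0342407226562, 35.225826263427734), 33.09895324707031) ell ((608.160400390625, 35.70331954956055), (60.01165008544922, 63.71598434448242), 130.36228942871094)
144.0
  spot 114 [386.84210526 179.28947368] [637.7  37.9  50. ]
  spot 22 [383.59090909 186.31818182] [610.3  36.5  50. ]
  spot 1 [378. 197.] [569.2  36.   50. ]
  spot 26 [392.84615385 197.88461538] [583.8  -1.2  50. ]
  spot 5 [373.8 198.6] [559.2  44.   50. ]
  spot 2 [380.5 198. ] [568.9  28.6  50. ]
handle (352, 221, 9, 21) ((356.1393737792969, 230.96725463867188), (7.69553804397583, 20.189470291137695), 5.19442892074585)
at z=55 [439.7  43.   55. ] (356.0662251655629, 230.79470198675497) fill check [[356.4 242.8]
 [356.7 238.6]
 [357.7 223.3]]
block ((610.4823608398438, 35.55472183227539), (101.00686645507812, 96.38567352294922), 3.564624786376953)
side cap circ ((608.4142456054688, 35.735660552978516), 35.949790954589844) ell ((609.199951171875, 34.52976989746094), (63.94261932373047, 68.49192810058594), 141.20086669921875)
130.0
  spot 25 [391.24 208.76] [623.8  72.5  50. ]
  spot 39 [405.07692308 209.56410256] [647.4  53.3  50. ]
  spot 21 [397.28571429 217.33333333] [611.8  37.3  50. ]
  spot 8 [408.375 228.5  ] [602.8  -9.   50. ]
  spot 7 [388.14285714 230.85714286] [561.9   6.7  50. ]
handle (324, 222, 11, 33) ((329.0, 238.0), (32.0, 10.0), 90.0)
at z=55 [440.9  42.8  55. ] (329.1871165644172, 238.40490797546013) fill check [[329.6 261.5]
 [329.6 253.5]
 [329.6 224.4]]
block ((612.420654296875, 35.89391326904297), (101.95922088623047, 99.73583984375), 2.9347856044769287)
```

The two views agree: pusher axis at about (440.5, 42.8) and cap at about (610, 35.7). The block fits as 101×96 mm at about (610.5, 35.6), which matches the given sizes. I'll move above the pusher and turn to yaw 180.

```bash
cat >> h.py <<'E'
from scipy.spatial.transform import Rotation as Ro
def tool(dw,cur_rpy):
    return Ro.from_euler('xyz',cur_rpy,degrees=True).inv().apply(dw)
E
python3 - <<'E'
from h import *
r=[180,0,163.224]
print(tool(np.array([440.5,42.8,170])-[158.74,526.576,211.348],r), (Ro.from_euler('xyz',r,degrees=True).inv()*Ro.from_euler('xyz',[180,0,180],degrees=True)).as_rotvec())
print(onz('scene',[[363,273],[423,299]],10))
E
```

```text
[-409.40107011 -381.86212115   41.348     ] [ 0.00000000e+00  3.58572217e-17 -2.92796435e-01]
[[ 359.71015553  -13.75997887   10.        ]
 [ 358.20708105 -171.83928089   10.        ]]
```

>>> drive_tool(series=[[-0.4094,-0.3819,0.0413,0,0,-0.2928,0.088],[-0.4094,-0.3819,0.0413,0,0,-0.2928,0.088],[-0.4094,-0.3819,0.0413,0,0,-0.2928,0.088],[-0.4094,-0.3819,0.0413,0,0,-0.2928,0.088],[-0.4094,-0.3819,0.0413,0,0,-0.2928,0.088],[-0.4094,-0.3819,0.0413,0,0,-0.2928,0.088],[-0.4094,-0.3819,0.0413,0,0,-0.2928,0.088],[-0.4094,-0.3819,0.0413,0,0,-0.2928,0.088],[-0.4094,-0.3819,0.0413,0,0,-0.2928,0.088],[-0.4094,-0.3819,0.0413,0,0,-0.2928,0.088]], newtons=40)

```text
t: 0.98
tcp_pos: [365.3, 170.8, 181.1]
eef_rot: [180.0, 0.0, -180.0]
wrist_force: [1.3, -0.2, 0.0]
width: 0.998
```

>>> drive_tool(series=[[-0.0752,-0.128,0.011,0,0,0,0.088],[-0.0752,-0.128,0.011,0,0,0,0.088],[-0.0752,-0.128,0.011,0,0,0,0.088],[-0.0752,-0.128,0.011,0,0,0,0.088],[-0.0752,-0.128,0.011,0,0,0,0.088],[-0.0752,-0.128,0.011,0,0,0,0.088],[-0.0752,-0.128,0.011,0,0,0,0.088]])

```text
t: 1.57
tcp_pos: [439.6, 45.2, 170.0]
eef_rot: [180.0, -0.0, -180.0]
wrist_force: [-0.3, 0.1, 0.0]
width: 1.001
```

```bash
python3 - <<'E'
from h import *
s=state();print(s['t'],s['tcp_pos'],s['eef_rot'],s['wrist_force'])
p,d=grab_frame('wrist');save('wrist1',p);np.savez('wrist1.npz',p=p,d=d)
k=calibration('wrist');T=np.eye(4);T[:3,:3]=Ro.from_euler('xyz',s['eef_rot'],degrees=True).as_matrix();T[:3,3]=s['tcp_pos']
M=np.linalg.inv(T@k['hand_eye'])
for P in [[440.5,42.8,0],[440.5,42.8,90],[610,35.7,50]]:
    X=(M@np.r_[P,1])[:3]*[1,-1,-1];u=k['intrinsics']@X;print(P,u[:2]/u[2])
E
```

```text
1.5667 [439.60566753  45.17576736 170.01367803] [ 1.79980776e+02 -4.44294085e-02 -1.79997866e+02] [-0.2841556   0.0783374   0.01558089]
[440.5, 42.8, 0] [319.53099125 170.52415519]
[440.5, 42.8, 90] [318.57968251 195.90391252]
[610, 35.7, 50] [312.94174872 336.23047862]
```

View pics/wrist1.png

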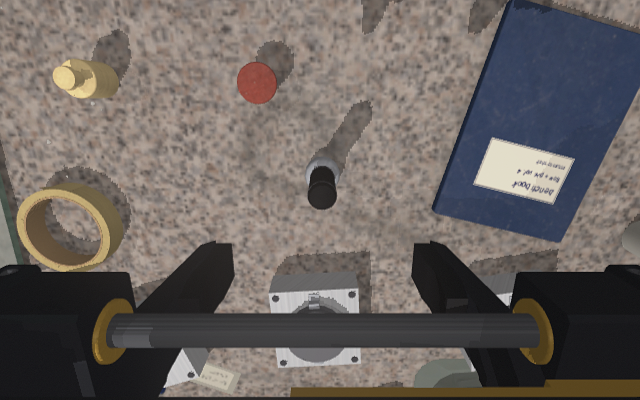

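The wrist view shows the pusher top at (322,193), within about 3 px of the prediction and centred between the fingers. The cell sits at the bottom centre, also as predicted. Now I'll descend to the grasp.

>>> drive_tool(series=[[-0.0005,-0.001,0.03,0,0,0,0.088],[-0.0005,-0.001,0.06,0,0,0,0.088],[-0.0005,-0.001,0.09,0,0,0,0.088],[-0.0005,-0.001,0.115,0,0,0,0.088],[-0.0005,-0.001,0.129,0,0,0,0.088],[-0.0005,-0.001,0.129,0,0,0,0.088],[-0.0005,-0.001,0.129,0,0,0,0.05],[-0.0005,-0.001,0.129,0,0,0,0.04]])

```text
t: 2.28
tcp_pos: [441.1, 44.2, 42.2]
eef_rot: [-180.0, 0.1, -179.9]
wrist_force: [0.3, -0.7, 1.3]
width: 0.869
```

>>> drive_tool(series=[[0,0,0,0,0,0,0.034],[0,0,0,0,0,0,0.029],[0,0,0,0,0,0,0.025],[0,0,0,0,0,0,0.01],[0,0,0,0,0,0,0.01],[0,0,0,0,0,0,0.01]], newtons=40)

```text
t: 2.78
tcp_pos: [440.7, 43.7, 41.3]
eef_rot: [-180.0, 0.0, 180.0]
wrist_force: [0.2, -0.0, 0.5]
width: 0.418
```

```bash
python3 - <<'E'
from h import *
s=state();print(s['t'],s['tcp_pos'],s['eef_rot'],s['wrist_force'],s['width']*88)
p,d=grab_frame('side');save('side2',p[150:350,220:540].repeat(2,0).repeat(2,1))
E
```

```text
2.7833 [440.67498932  43.666754    41.28607566] [-1.79997758e+02  1.38468459e-02  1.79996201e+02] [ 0.22042283 -0.02264785  0.49562004] 36.78879672760533
```

View pics/side2.png

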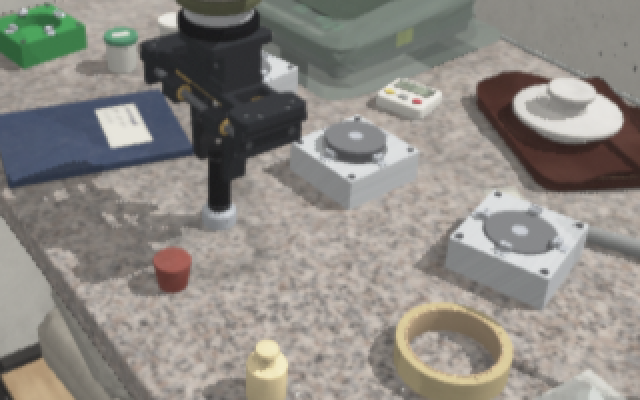

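The side view shows the fingers around the handle, still closing (opening 37 mm). I'll keep closing.

>>> drive_tool(series=[[0,0,0,0,0,0,0.005],[0,0,0,0,0,0,0.005],[0,0,0,0,0,0,0.005],[0,0,0,0,0,0,0.005],[0,0,0,0,0,0,0.005],[0,0,0,0,0,0,0.005]], newtons=45)

```text
t: 3.33
tcp_pos: [440.6, 43.8, 41.2]
eef_rot: [180.0, -0.0, -180.0]
wrist_force: [-0.6, 1.3, 1.7]
width: 0.26
```

>>> drive_tool(series=[[0,0,0,0,0,0,0.005],[0,0,0,0,0,0,0.005],[0,0,-0.003,0,0,0,0.005],[0,0,-0.015,0,0,0,0.005],[0,0,-0.035,0,0,0,0.005],[0,0,-0.06,0,0,0,0.005],[0,0,-0.08,0,0,0,0.005],[0,0,-0.09,0,0,0,0.005],[0,0,-0.09,0,0,0,0.005],[0,0,-0.09,0,0,0,0.005]])

```text
t: 4.17
tcp_pos: [440.4, 43.6, 131.0]
eef_rot: [-180.0, -0.0, 180.0]
wrist_force: [-0.1, -0.1, -3.3]
width: 0.263
```

```bash
python3 - <<'E'
from h import *
s=state();print(s['t'],s['tcp_pos'],s['eef_rot'],s['wrist_force'],s['width']*88)
p,d=grab_frame('side');save('side3',p[150:350,220:540].repeat(2,0).repeat(2,1))
E
```

```text
4.1667 [440.36485916  43.61227694 130.98316676] [-1.79986207e+02 -2.41729979e-03  1.79997925e+02] [-0.09766926 -0.07915348 -3.30936726] 23.10597555331357
```

View pics/side3.png

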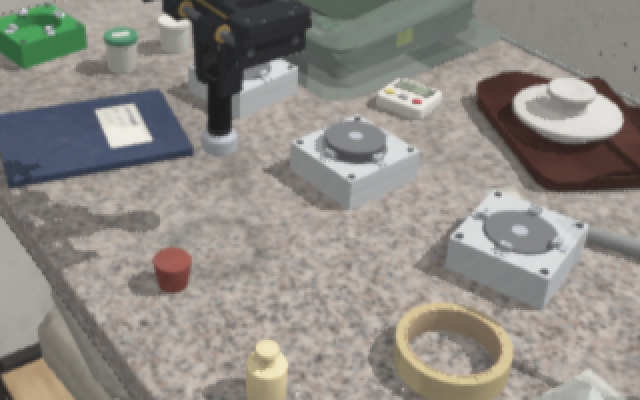

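The side view shows the pusher held upright off the worktop, and the wrist reads about -3 N, roughly its weight. The fixed cameras put the cap at (+169.5, -7.1) mm from the pusher, so I'll carry it over the cap.

>>> drive_tool(series=[[-0.012,0,0,0,0,0,0.005],[-0.036,-0.001,0,0,0,0,0.005],[-0.066,-0.003,0,0,0,0,0.005],[-0.096,-0.004,0,0,0,0,0.005],[-0.126,-0.006,0,0,0,0,0.005],[-0.15,-0.0071,0,0,0,0,0.005],[-0.165,-0.0071,0,0,0,0,0.005],[-0.1696,-0.0071,0.005,0,0,0,0.005],[-0.1696,-0.0071,0.01,0,0,0,0.005],[-0.1696,-0.0071,0.01,0,0,0,0.005]])

```text
t: 5.05
tcp_pos: [608.5, 36.8, 118.7]
eef_rot: [180.0, -0.3, -180.0]
wrist_force: [-0.3, -0.4, -3.7]
width: 0.261
```

```bash
python3 - <<'E'
from h import *
s=state();print(s['t'],s['tcp_pos'],s['eef_rot'],s['wrist_force'],s['width']*88)
a=[]
for c,(u,v) in [('side',(398,215)),('scene',(383,185))]:
    p,d=grab_frame(c);np.savez(c+'4.npz',p=p,d=d);a.append(cv2.resize(p[v-50:v+50,u-50:u+50],(400,400),interpolation=cv2.INTER_CUBIC))
    x,y=s['tcp_pos'][:2];print(c,w2p(c,[[x,y,80],[x,y,97],[610,35.7,50]])-[u-50,v-50])
save('both4',np.hstack(a))
E
```

```text
5.05 [608.46434971  36.77262066 118.69251706] [ 179.96876314   -0.27597453 -179.9959661 ] [-0.26935247 -0.36648256 -3.71705319] 22.924053089847863
side [[49.27627304 40.87708834]
 [49.86598461 33.90486334]
 [49.13493858 52.91150201]]
scene [[51.12876625 44.73820576]
 [51.64889935 40.64570431]
 [50.81058284 51.50281162]]
```

View pics/both4.png

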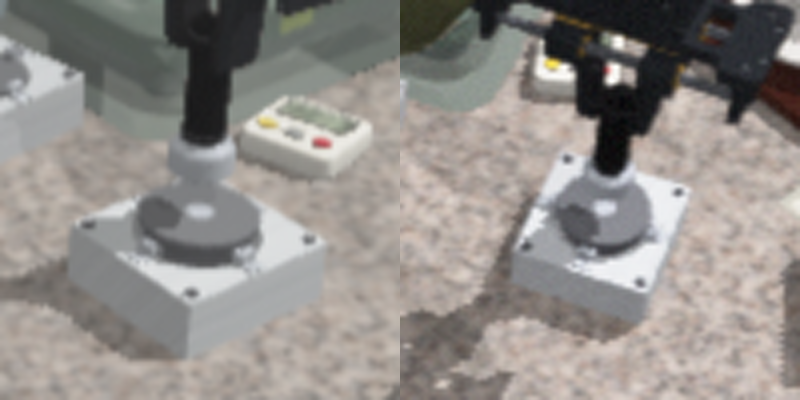

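In both views the foot hangs over the cap's steel spot to within about 2 mm: side foot (201,160) over spot (201,211), scene foot (612,172) over spot (605,208). I'll lower it to just above the cap.

>>> drive_tool(series=[[0,0,0.008,0,0,0,0.005],[0,0,0.017,0,0,0,0.005],[0,0,0.022,0,0,0,0.005],[0,0,0.025,0,0,0,0.005],[0,0,0.025,0,0,0,0.005],[0,0,0.025,0,0,0,0.005]], newtons=55)

```text
t: 5.65
tcp_pos: [610.2, 36.6, 96.1]
eef_rot: [180.0, -0.0, 180.0]
wrist_force: [0.1, 0.2, -3.5]
width: 0.256
```

>>> drive_tool(series=[[0,0,0.002,0,0,0,0.005],[0,0,0.004,0,0,0,0.005],[0,0,0.006,0,0,0,0.005],[0,0,0.008,0,0,0,0.005],[0,0,0.009,0,0,0,0.005],[0,0,0.01,0,0,0,0.005]])

```text
t: 6.15
tcp_pos: [611.2, 36.5, 87.7]
eef_rot: [-180.0, 0.2, -180.0]
wrist_force: [-0.8, -0.4, 3.9]
width: 0.262
```

>>> drive_tool(series=[[0,0,0.001,0,0,0,0.005],[0,0,0.002,0,0,0,0.005],[0,0,0.003,0,0,0,0.005],[0,0,0.004,0,0,0,0.005],[0,0,0.005,0,0,0,0.005],[0,0,0.006,0,0,0,0.005]])

```text
t: 6.65
tcp_pos: [610.1, 36.6, 79.7]
eef_rot: [180.0, -0.0, 180.0]
wrist_force: [-0.1, 0.3, -2.6]
width: 0.253
```

>>> drive_tool(series=[[0,0,0.001,0,0,0,0.005],[0,0,0.002,0,0,0,0.005],[0,0,0.003,0,0,0,0.005],[0,0,0.003,0,0,0,0.005]])

```text
t: 6.98
tcp_pos: [610.6, 36.6, 77.8]
eef_rot: [-180.0, 0.1, -180.0]
wrist_force: [-0.0, 0.8, 2.7]
width: 0.256
```

The cap snapped: the force dropped and is now building against a hard stop near TCP z 78, as expected. I'll press a little more to seat it firmly.

>>> drive_tool(series=[[0,0,0.001,0,0,0,0.005],[0,0,0.0015,0,0,0,0.005],[0,0,0.0015,0,0,0,0.005],[0,0,0.0015,0,0,0,0.005]])

```text
t: 7.32
tcp_pos: [611.1, 36.6, 77.8]
eef_rot: [-180.0, 0.2, -180.0]
wrist_force: [-3.1, 1.0, 13.7]
width: 0.258
```

```bash
python3 - <<'E'
from h import *
s=state();print(s['t'],s['tcp_pos'],s['eef_rot'],s['wrist_force'],s['width']*88)
a=[]
for c,(u,v) in [('side',(398,215)),('scene',(383,185))]:
    p,d=grab_frame(c);a.append(cv2.resize(p[v-50:v+50,u-50:u+50],(400,400),interpolation=cv2.INTER_CUBIC))
save('both5',np.hstack(a))
E
```

```text
7.3167 [611.09810936  36.6231844   77.78959184] [-179.97883072    0.20409913 -179.99144812] [-3.11368199  0.95230304 13.69033031] 22.72020704763635
```

View pics/both5.png

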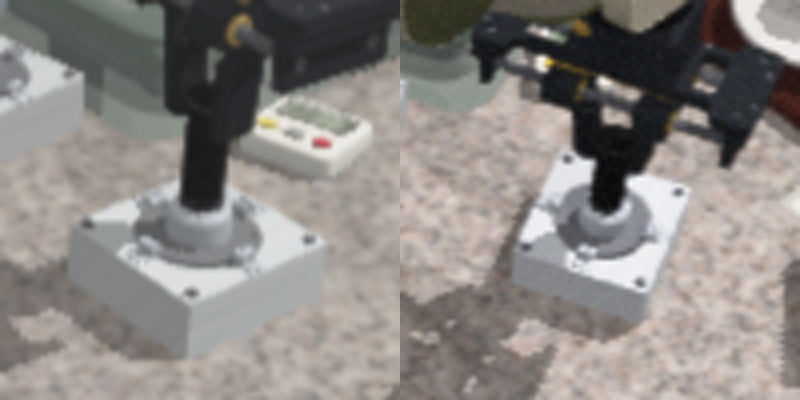

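In both views the cap is flush with the foot centred on it, and the clips show around its rim. It holds 14 N at the hard stop. I'll lift off and look.

>>> drive_tool(series=[[0,0,-0.004,0,0,0,0.005],[0,0,-0.012,0,0,0,0.005],[0,0,-0.025,0,0,0,0.005],[0,0,-0.04,0,0,0,0.005],[0,0,-0.052,0,0,0,0.005],[0,0,-0.056,0,0,0,0.005],[0,0,-0.056,0,0,0,0.005],[0,0,-0.056,0,0,0,0.005]])

```text
t: 8.08
tcp_pos: [610.0, 36.6, 131.1]
eef_rot: [180.0, -0.0, 180.0]
wrist_force: [-0.4, -0.5, -4.3]
width: 0.254
```

```bash
python3 - <<'E'
from h import *
s=state();print(s['t'],s['tcp_pos'],s['eef_rot'],s['wrist_force'],s['width']*88)
a=[]
for c,(u,v) in [('side',(398,215)),('scene',(383,185))]:
    p,d=grab_frame(c);C=cloud(c,d);a.append(cv2.resize(p[v-50:v+50,u-50:u+50],(400,400),interpolation=cv2.INTER_CUBIC))
    for q in [[610,36],[595,25],[600,45],[590,36]]:
        uv=w2p(c,[[*q,37]])[0].round().astype(int);print(c,q,C[uv[1],uv[0]].round(1))
save('both6',np.hstack(a))
E
```

```text
8.0833 [609.95373956  36.63108217 131.12212613] [ 1.79993854e+02 -4.56789930e-02  1.79999606e+02] [-0.35761043 -0.49535587 -4.34555447] 22.35094151873964
side [610, 36] [612.5  37.4  35.2]
side [595, 25] [595.5  27.2  36.4]
side [600, 45] [600.6  47.   36.8]
side [590, 36] [590.   37.2  35.4]
scene [610, 36] [611.4  37.5  36.5]
scene [595, 25] [591.6  23.8  39.8]
scene [600, 45] [603.   45.7  32.7]
scene [590, 36] [589.9  34.6  35.8]
```

View pics/both6.png

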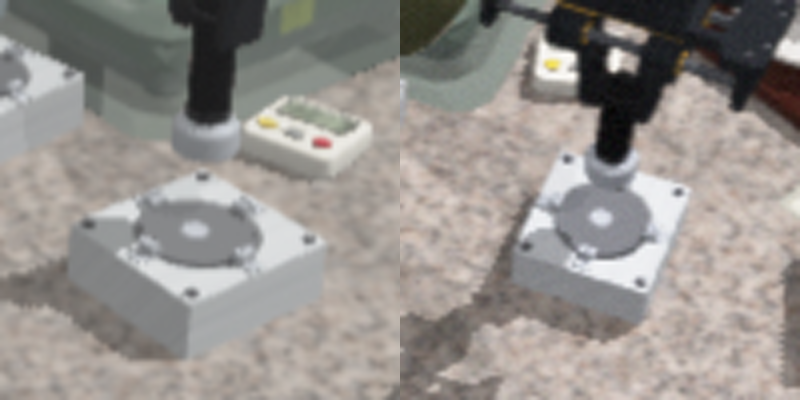

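The cap is flush between its four clips (depth about 36 mm, spot centred), and the pusher is clear of it. I'll carry the pusher back to its free spot.

>>> drive_tool(series=[[0.012,0,0,0,0,0,0.005],[0.036,0.001,0,0,0,0,0.005],[0.066,0.003,0,0,0,0,0.005],[0.096,0.004,0,0,0,0,0.005],[0.126,0.006,0,0,0,0,0.005],[0.15,0.0071,0.02,0,0,0,0.005],[0.165,0.0071,0.045,0,0,0,0.005],[0.1696,0.0071,0.065,0,0,0,0.005],[0.1696,0.0071,0.076,0,0,0,0.005],[0.1696,0.0071,0.08,0,0,0,0.005]])

```text
t: 9.02
tcp_pos: [439.3, 43.8, 50.0]
eef_rot: [180.0, -0.2, 180.0]
wrist_force: [-0.2, -0.5, -3.6]
width: 0.252
```

>>> drive_tool(series=[[0,0,0,0,0,0,0.005],[0,0,0,0,0,0,0.005],[0,0,0,0,0,0,0.005]])

```text
t: 9.27
tcp_pos: [441.3, 43.6, 52.2]
eef_rot: [-180.0, 0.1, -180.0]
wrist_force: [-0.2, -0.1, -2.8]
width: 0.259
```

```bash
python3 - <<'E'
from h import *
s=state();print(s['t'],s['tcp_pos'],s['eef_rot'],s['wrist_force'],s['width']*88)
a=[]
for c,(u,v) in [('side',(329,243)),('scene',(356,225))]:
    p,d=grab_frame(c);a.append(cv2.resize(p[v-40:v+40,u-40:u+40],(400,400),interpolation=cv2.INTER_CUBIC))
save('both7',np.hstack(a))
E
```

```text
9.2667 [441.25915225  43.62041412  52.24564811] [-1.79985455e+02  7.66965037e-02 -1.79994664e+02] [-0.22274941 -0.11282877 -2.8026198 ] 22.777995899628834
```

View pics/both7.png

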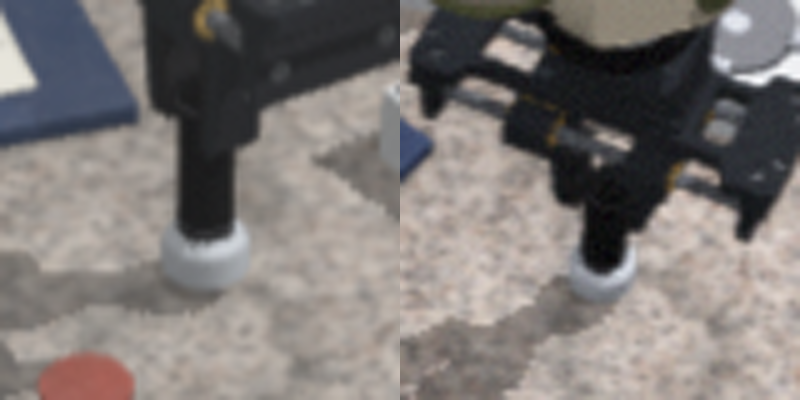

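The pusher is upright, about 10 mm above bare worktop. I'll set it down gently.

>>> drive_tool(series=[[0,0,0.003,0,0,0,0.005],[0,0,0.006,0,0,0,0.005],[0,0,0.008,0,0,0,0.005],[0,0,0.009,0,0,0,0.005],[0,0,0.0095,0,0,0,0.005],[0,0,0.0095,0,0,0,0.005],[0,0,0.0095,0,0,0,0.005]])

```text
t: 9.95
tcp_pos: [440.7, 43.7, 42.2]
eef_rot: [-180.0, 0.0, -180.0]
wrist_force: [1.6, -0.0, -3.4]
width: 0.256
```

>>> drive_tool(series=[[0,0,0.0005,0,0,0,0.005],[0,0,0.001,0,0,0,0.005],[0,0,0.001,0,0,0,0.005],[0,0,0.001,0,0,0,0.005]])

```text
t: 10.28
tcp_pos: [440.7, 43.7, 41.2]
eef_rot: [180.0, 0.0, -180.0]
wrist_force: [-0.3, -0.3, -3.4]
width: 0.257
```

>>> drive_tool(series=[[0,0,0.0005,0,0,0,0.005],[0,0,0.001,0,0,0,0.005],[0,0,0.001,0,0,0,0.005],[0,0,0.001,0,0,0,0.005]])

```text
t: 10.62
tcp_pos: [441.2, 43.7, 41.1]
eef_rot: [-180.0, 0.1, -180.0]
wrist_force: [-1.7, 0.3, 9.0]
width: 0.259
```

Contact made (+9 N). I'll back off 0.6 mm and open slowly.

>>> drive_tool(series=[[0,0,-0.0006,0,0,0,0.005],[0,0,-0.0006,0,0,0,0.005]], newtons=20)

```text
t: 10.78
tcp_pos: [440.9, 43.7, 41.1]
eef_rot: [-180.0, 0.1, 180.0]
wrist_force: [0.3, 0.3, 3.3]
width: 0.265
```

>>> drive_tool(series=[[0,0,0,0,0,0,0.025],[0,0,0,0,0,0,0.03],[0,0,0,0,0,0,0.04],[0,0,0,0,0,0,0.06],[0,0,0,0,0,0,0.08],[0,0,0,0,0,0,0.088],[0,0,0,0,0,0,0.088],[0,0,0,0,0,0,0.088],[0,0,0,0,0,0,0.088],[0,0,0,0,0,0,0.088]])

```text
t: 11.62
tcp_pos: [440.6, 43.7, 40.8]
eef_rot: [-180.0, 0.0, -180.0]
wrist_force: [-0.1, -0.3, -0.5]
width: 0.92
```

>>> drive_tool(series=[[0,0,-0.01,0,0,0,0.088],[0,0,-0.03,0,0,0,0.088],[0,0,-0.06,0,0,0,0.088],[0,0,-0.09,0,0,0,0.088],[0,0,-0.125,0,0,0,0.088],[0,0,-0.16,0,0,0,0.088],[0,0,-0.16,0,0,0,0.088],[0,0,-0.16,0,0,0,0.088]])

```text
t: 12.28
tcp_pos: [441.2, 43.6, 202.0]
eef_rot: [-180.0, 0.2, -180.0]
wrist_force: [0.6, 0.3, -0.7]
width: 0.998
```

```bash
python3 - <<'E'
from h import *
s=state();print(s['t'],s['tcp_pos'],s['wrist_force'],s['width']*88)
a=[]
for c,(u,v) in [('side',(360,230)),('scene',(370,215))]:
    p,d=grab_frame(c);a.append(cv2.resize(p[v-60:v+60,u-70:u+70],(400,343),interpolation=cv2.INTER_CUBIC))
save('both8',np.hstack(a))
E
```

```text
12.2833 [441.16022751  43.6152852  201.98101322] [ 0.58649946  0.27850367 -0.70541958] 87.84815793827086
```

View pics/both8.png

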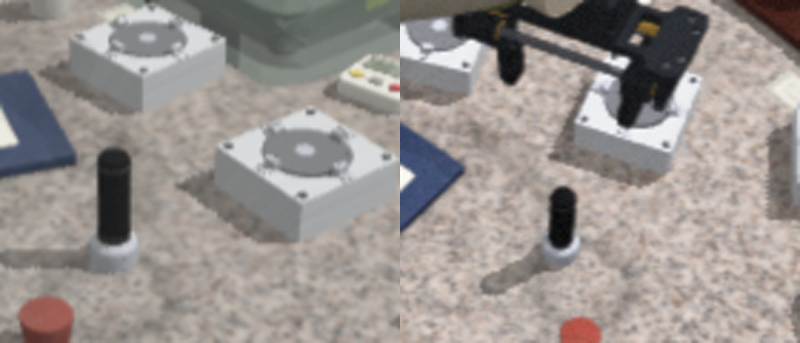

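The pusher stands upright on bare worktop at side (113,262) and scene (560,245). The cap at side (303,150) is flush, and the gripper is clear. I'll hand it in.

```bash
python3 - <<'E'
from h import *
print(finish_job())
E
```

```text
the job is handed in; nothing more can be done
None
```

I pressed the middle cell's proud cap home with the hand pusher, stood the pusher back on the bare worktop, let go, and handed the job in. No verdict was reported. The clock read about 12.3 s of the 43 s allowed.

- **Cap:** The force dropped as it snapped in. It then held about 14 N against a hard stop at the expected height. Afterwards the pictures showed it flush and centred between its clips. Single depth points on it scattered from 33 to 40 mm, averaging about 36 mm against the nominal 37 mm.
- **Pusher:** The last pictures show it upright and alone on the worktop where it first stood. I judged its final tilt by eye only and did not measure it.
- **Robot:** The gripper ended open at about 200 mm height, touching nothing.
- **Disagreement:** The wrist camera placed the pusher about 2 mm further in y than the two fixed cameras did. I aimed between the two readings.

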